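Count to the third gap and push the soap in

TASK

Starting at the end of the blue rack where the green jar stands, run a shut pair of fingertips along the top of the rack's orange back rail, touching it behind the first, second and third gap in that order and going no further, then push the bar of soap along the ledge and lengthwise into that third gap until it rests against the stop at the back. Only push the soap, never lift it off the ledge, and leave the jar, the trays, the hair roller and the tweezers where they are.

Things in the scene. Friction and masses are not known exactly. Their poses are not given: they have to be found in the camera images.
- rack: Blue rack fixed on the ledge (z = 0), 310 mm wide along its y. Origin on the ledge at mid width; x points from the open mouths to the back, z up. Seven dividers 6 mm thick, 40 mm high, from x = -32 mm, make six gaps 42 mm clear, centred at y = 120, 72, 24, -24, -72, -120 mm, without floor, open in front (-x) and above. Stop bar at the back: 34 mm high, face at x = 25 mm. End posts 66 mm high.
- rail: Orange springy rail, 8 mm thick, 294 mm long, along the rack's y at its x = 31 mm, above the stop bar; black collars mark the dividers. Origin at mid length on its top, 62 mm above the ledge. Yields straight down up to 10 mm, 1 N to start plus 0.35 N per mm. Touching (0.3 N) counts where the middle between the fingertips is within 14 mm of a gap's centre along the rail.
- gap_c (a point): Point on the ledge where the soap's origin lies when the soap is home in the third gap from the rack's +y end (rack frame x = -8, y = 24 mm).
- gap_d (a point): The same for the third gap from the rack's -y end (rack frame x = -8, y = -24 mm).
- soap: Pale green bar of soap lying flat on the ledge, about 60 g, 66 mm long (its x), 34 mm wide (its y), 22 mm high, edges rounded. Origin at the centre of its underside. Starts about 100 mm in front of the rack's origin and to one side, length roughly along the rack's x. At home its near end stands 9 mm out of the rack's mouth.
- jar: Green glass jar with an aluminium twist lid, 64 mm across, 80 mm high, loose, beside one end of the rack: it marks the end from which to count. Origin at the centre of its underside.
- trays: Stacked pair of clear plastic trays, together 110 by 80 mm (up to 114 by 84 over the rims), 55 mm high, loose, beside the other end of the rack. Origin at the centre of the underside.
- roller: Bright pink hard plastic hair roller standing on end in front of the rack, on the other side from the soap, about 33 mm across with its nubs, 60 mm high, light and easily tipped. Origin at the centre of its underside.
- tweezers: Metal tweezers lying flat on the ledge to the left of the work, about 98 mm long (their x), 16 mm wide, 8 mm high. Origin at the middle, underneath.
There are look-alikes about, which are no part of the job. Several things look just like the soap: the one meant starts farthest to the robot's left. Leave any black look-alike of the jar alone.

How it is judged:
By the outcome, as a careful person would: the job done as asked, in the order asked, and still so for the second after the job is handed in, with the robot touching nothing.
It also fails if it takes over 67 s, if anything falls off the work surface, if the arm or the gripper's body presses on something with over 40 N, if the wrist force passes 120 N, or if a joint passes its speed limit or range.

ROBOT

A 6-joint arm with a two-finger parallel gripper is mounted at the origin on the work surface. World frame = base frame: x ahead of the robot, y to its left, z up, the work surface at z = 0. Lengths are in mm, angles in rad, forces in N, time in s.
With the tool pointing down it reaches from about 400 to 925 mm from the base axis. Payload 12.5 kg.
Tool frame: the origin (TCP) lies at the very end of the fingers, on their centre line; the grasp point (between the pads) lies 19 mm behind it; z points along the fingers, y is the line along which they close (so a half turn about z gives the same grasp; the last joint's range is limited). The gripper opens to 95 mm and grips with 3 to 60 N. Pads are 20 mm wide; open, the fingers measure 119 mm over their backs; the gripper's body (75 mm by 180 mm) begins 59 mm behind the grasp point.
Start: joints at [1.105, 0.491, 1.559, -0, 1.092, -0.106], TCP at [220.04, 585.007, 183.461] pointing down, gripper open.
Joint ranges: [-3.1, 3.1], [-0.84, 2.19], [0.05, 2.79], [-1.13, 4.28], [0.06, 2.93], [-2.69, 2.69]. Speed limits (rad/s): [2.22, 2.22, 2.79, 3.14, 3.14, 3.14].

INTERFACE

Orientations are given as [roll, pitch, yaw] about the fixed x, y, z axes, in that order (R = Rz(yaw) Ry(pitch) Rx(roll)).
In Python, from cell import * gives the robot as it stands.
- The arm moves only by the tool jog_arm, never from a script. Its argument "targets" is a list of rows, each an object with "turn": the turn, a rotation vector about the world's x, y, z in degrees, a list of three; "slide": the shift along the world's x, y, z in mm, a list of three; "claw": the opening in per cent of the stroke, from 0 (shut) to 100 (fully open). In form: [{"turn": [wx, wy, wz], "slide": [x, y, z], "claw": claw}, ...]. A call has 1 to 5 rows; each row shifts and turns the commanded pose from where the row before left it; what a row does not reach is not made up. A row lasts 1/8 s, in which the tool goes at most 62.5 mm and 10.7 degrees, less where a joint would pass 70% of its speed; a pose out of reach is approached as far as the arm can. A call with a gripper value outside its range is refused whole. The fingers move at their own pace and stop on an object; the grip force is fixed at half the most. Time passes only in rows, so rows that do not move let the fingers close. It gives the time, the measured TCP pose, the force, the opening and the grip force at its end, in the units of the state.
- state(): the state, without advancing time (a new reading comes with each control period).
- read_camera(name): name is "scene" or "top"; returns a dict with "frame" (384x512x3 uint8, blue, green, red), "mtx" (3x3 intrinsics, pixels), "R" (3x3) and "t" (3): a world point X has camera coordinates R X + t. Camera axes: x right, y down, z forward; pixel columns grow to the right and rows downward; lengths in mm; the calibration is good to about 2 mm. A picture is of the moment at which its call begins. There is no depth.
- job_done(): hands the job in; it is judged then, once.
Trained networks look in the newest picture that a camera, given by its name, has taken for a name from the list of things; names that differ only in an ending like _2 or _b are one class to them, and where a whole thing is asked for, a point or a joint stands for the part that bears it (a point fixed in the world has none). Each returns a list of dicts, best first, with "conf" (0 to 1); they miss things now and then, are a little off and sometimes report something else, mostly with a low value. They report only what shows in the picture. A call takes as long as a camera call. They do not tell look-alikes from the thing itself.
- look_for(query, camera): "xy" ([column, row] in pixels, amid what is visible of it).
The state is a dict: "t": time; "joints": joint angles; "qvel": joint speeds; "tau": joint torques, N m; "eef_pos": TCP position; "tcp_rot": TCP orientation; "ft_force": force on the tool from outside, world axes, zero at the start; "moment": the same for the moment, N m; "opening": opening from 0.0 (shut) to 1.0 (fully open); "grip_force": force on a finger pad.
Only numpy, scipy, OpenCV 4.12 (cv2) and the standard library are available. Lean on these libraries where they do the work, as an engineer would, in place of code of your own. Each camera call takes 0.05 s, during which the arm holds its last target. There are 200 camera calls.

## Working session

There is one attempt and no reset: what is moved stays moved. The work goes in short steps, Python scripts to look and compute and a tool call to move; the robot and the scene stay as the last step left them, time stands still between calls to the robot, and variables do not carry over. Pictures are saved under pics/ and viewed, at most 10 in all, crops included, and the job is handed in when it is done.

Besides the shell and the picture viewer there is one more tool, called after "Emit:" as name(argument=value, ...) on one line, values as JSON. jog_arm: Moves the arm, as the interface text tells. Its arguments: {"type":"object","properties":{"targets":{"type":"array","items":{"type":"object","properties":{"turn":{"type":"array","items":{"type":"number"}},"slide":{"type":"array","items":{"type":"number"}},"claw":{"type":"number"}}}}},"required":["targets"]}

```bash
mkdir -p pics; ls
python3 - <<'E'
from cell import *
import cv2
for c in ["scene","top"]:
    r=read_camera(c); cv2.imwrite(f"pics/{c}0.png",r["frame"])
    print(c,r["mtx"].tolist(),r["R"].tolist(),r["t"].tolist() if hasattr(r["t"],'tolist') else r["t"])
    for q in ["rack","rail","soap","jar","trays","roller","tweezers"]:
        print(q,[(([round(float(v)) for v in d["xy"]]),round(d["conf"],2)) for d in look_for(q,c)])
print(state())
E
```

```text
pics
scene [[489.5278712529927, 0.0, 260.1542291602085], [0.0, 489.5278712529927, 189.69764299621275], [0.0, 0.0, 1.0]] [[-0.5582874696259127, 0.8296089734648272, 0.008003274662994322], [0.6872625649914177, 0.46785576918780664, -0.5556807950605305], [-0.4647421521877621, -0.3047292739208386, -0.8313572045730798]] [244.62235170449145, -349.08165449894506, 1314.2408029694172]
rack [([212, 227], 0.84)]
rail [([205, 223], 0.98)]
soap [([288, 221], 0.97), ([264, 146], 0.9), ([209, 120], 0.81)]
jar [([359, 291], 0.81), ([344, 339], 0.76), ([298, 290], 0.64)]
trays [([127, 172], 0.58)]
roller [([204, 165], 0.52)]
tweezers [([338, 250], 0.69)]
top [[349.7769418499679, 0.0, 253.42349746561385], [0.0, 349.7769418499679, 192.57974167253195], [0.0, 0.0, 1.0]] [[0.014012257286261263, -0.9990444668256627, -0.04139818777157773], [-0.9949807535940516, -0.009828778685119093, -0.09958260433917267], [0.09908055623156782, 0.04258577713962889, -0.9941677398519113]] [58.82649985637032, 544.8341361989728, 850.6725878413461]
rack [([278, 153], 0.95)]
rail [([273, 149], 0.59)]
soap [([291, 253], 0.93), ([349
[... 168 characters left out ...]
0.38)]
tweezers [([184, 202], 0.45)]
{'t': 0.8, 'joints': array([ 1.10541338e+00,  4.90856807e-01,  1.55890827e+00, -2.82587024e-05,
        1.09167522e+00, -1.05581630e-01]), 'qvel': array([-0.00072961,  0.00017182, -0.00090155, -0.00042826,  0.00055849,
        0.00071031]), 'tau': array([ 2.56752624e-03, -6.12425923e+01, -2.58431697e+01,  6.93830475e-02,
        4.43676591e-02,  3.86112731e-05]), 'eef_pos': array([220.04077244, 585.00942447, 183.4849381 ]), 'tcp_rot': array([3.14144379e+00, 4.09949710e-05, 2.78180436e+00]), 'ft_force': array([-0.60098368,  0.26754855, -0.11417901]), 'moment': array([ 0.03407073, -0.00183878,  0.01485455]), 'grip_force': 0.0, 'opening': 1.0017659958176424}
```

Run:
```python
import cv2
a=cv2.imread("pics/top0.png")[90:290,110:390]; cv2.imwrite("pics/t1.png",cv2.resize(a,None,fx=2.85,fy=2.85,interpolation=2))
a=cv2.imread("pics/scene0.png")[90:370,80:430]; cv2.imwrite("pics/s1.png",cv2.resize(a,None,fx=2.1,fy=2.1,interpolation=2))
```

```text
(no output)
```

View pics/t1.png

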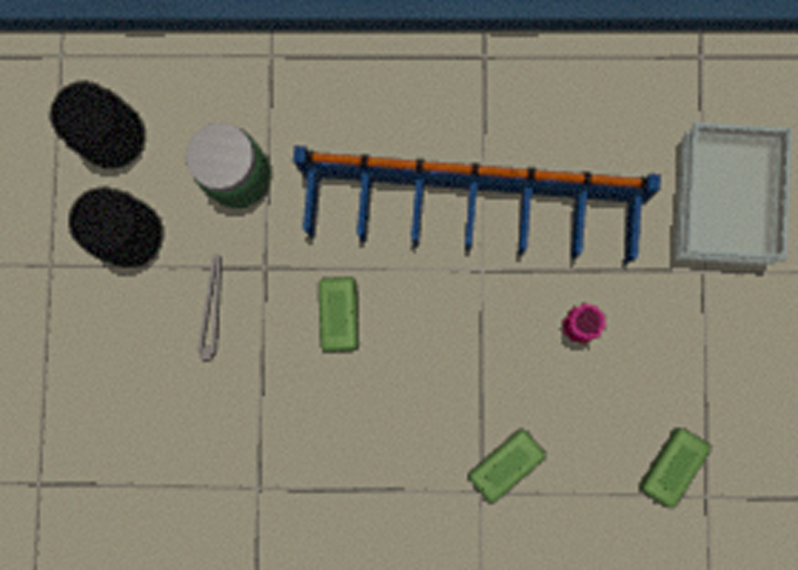

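View pics/s1.png

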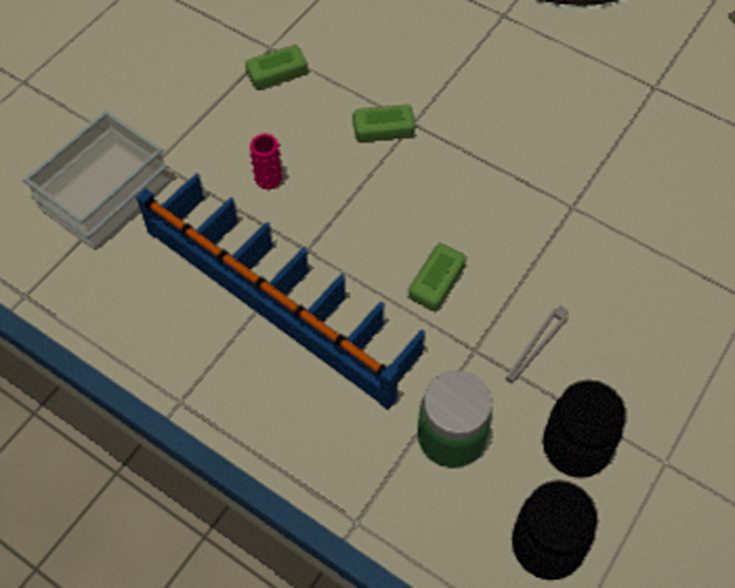

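The top crop shows:
- The jar is at the rack's left (+y) end, at (228,165), so gaps count from +y and the third gap is gap_c. The trays are at the right end.
- There are three soap candidates in full-image pixels: (229,200), (288,253) and (347,254). The one at (229,200) is farthest left and about 100 mm in front of the rack, so it is the one meant. The scene crop, where it is at (288,221), agrees.
- The black jars at (144,134) and (150,170) are look-alikes. The roller is at (315,203) and the tweezers at (184,198).

Next I measure in both views.

```bash
cat > h.py <<'E'
from cell import *
import cv2, numpy as np
from scipy.optimize import minimize
def proj(c,X):
    return cv2.projectPoints(np.float64(X).reshape(-1,3),cv2.Rodrigues(c["R"])[0],np.float64(c["t"]),c["mtx"],None)[0].reshape(-1,2)
def plane(c,uv,z):
    uv=np.atleast_2d(uv); d=np.c_[uv,np.ones(len(uv))]@np.linalg.inv(c["mtx"]).T@c["R"]; o=-c["R"].T@c["t"]
    return o+d*((z-o[2])/d[:,2])[:,None]
def tri(a,ua,b,ub):
    P=[c["mtx"]@np.c_[c["R"],c["t"]] for c in(a,b)]
    X=cv2.triangulatePoints(P[0],P[1],np.float64(ua).reshape(2,1),np.float64(ub).reshape(2,1)); return (X[:3]/X[3]).ravel()
def mask(c,lo,hi,near=None):
    m=cv2.inRange(cv2.cvtColor(c["frame"],cv2.COLOR_BGR2HSV),lo,hi)
    if near is not None:
        n,l,s,ce=cv2.connectedComponentsWithStats(m)
        i=1+np.argmin(np.linalg.norm(ce[1:]-near,axis=1)+1e3*(s[1:,4]<40)); m=np.uint8(l==i)*255
    return m
def box(x,y,a,l,w,h,z0=0):
    p=np.array([[i*l/2,j*w/2,k] for i in(-1,1) for j in(-1,1) for k in(z0,z0+h)]); c,s=np.cos(a),np.sin(a)
    return p@np.array([[c,s,0],[-s,c,0],[0,0,1]])+[x,y,0]
def fit(views,p0,dims,z0=0):
    K=8
    def f(p):
        e=0
        for c,m in views:
            r=np.zeros(m.shape,np.uint8); q=cv2.convexHull(np.float32(proj(c,box(p[0]*1,p[1]*1,p[2]/50,*dims,z0))))
            R=np.zeros((m.shape[0]*4,m.shape[1]*4),np.uint8); cv2.fillConvexPoly(R,np.int32(np.round((q+.5)*4*16)),255,shift=4)
            r=cv2.resize(R,m.shape[::-1],interpolation=cv2.INTER_AREA)
            e+=np.abs(r.astype(float)-m).sum()/255
        return e
    p0=np.array([p0[0],p0[1],p0[2]*50]); S=np.vstack([p0,p0+[6,0,0],p0+[0,6,0],p0+[0,0,6]])
    r=minimize(f,p0,method="Nelder-Mead",options=dict(initial_simplex=S,maxiter=200)); return r.x[0],r.x[1],r.x[2]/50,r.fun
G=((40,70,60),(75,255,255))
O=((5,150,100),(18,255,255)); BL=((100,110,50),(120,255,255))
def soap(s,t,ns,nt): 
    v=[(t,mask(t,*G,near=nt)),(s,mask(s,*G,near=ns))]; c=plane(t,nt,11)[0]
    return v,c
E
python3 - <<'E'
from h import *
s,t=read_camera("scene"),read_camera("top")
v,c=soap(s,t,(288,221),(229,200)); print("soap areas",[int((m>0).sum()) for _,m in v],c.round(),
  "both",np.round(fit(v,(c[0],c[1],0),(66,34,22)),3),"top",np.round(fit(v[:1],(c[0],c[1],0),(66,34,22)),3),"scene",np.round(fit(v[1:],(c[0],c[1],0),(66,34,22)),3))
E_=[]
for n,cam in(("top",t),("scene",s)):
    m=mask(cam,*O); p=np.argwhere(m>0)[:,::-1].astype(np.float32)
    l=cv2.fitLine(p,cv2.DIST_HUBER,0,.01,.01).ravel(); d=l[:2]*np.sign(l[0]); k=(p-l[2:])@d
    e=[l[2:]+d*k.min(),l[2:]+d*k.max()]; print(n,len(p),np.round(e,1).tolist(),[plane(cam,q,60)[0].round(1).tolist() for q in e]); E_.append(e)
print("tri",tri(t,E_[0][0],s,E_[1][1]).round(1),tri(t,E_[0][1],s,E_[1][0]).round(1))
for n,a,b in(("jar lid",(188,146),(298,282)),("roller",(312,204),(204,165))): print(n,tri(t,a,s,b).round())
E
```

```text
soap areas [331, 458] [526. 129.  11.] both [5.26947e+02 1.29185e+02 7.80000e-02 1.99173e+02] top [5.26718e+02 1.30297e+02 6.40000e-02 5.02820e+01] scene [5.23963e+02 1.27161e+02 1.69000e-01 1.33047e+02]
top 263 [[220.0, 144.5], [334.0, 153.60000610351562]] [[659.2, 148.3, 60.0], [638.0, -130.4, 60.0]]
scene 410 [[152.1999969482422, 186.6999969482422], [259.70001220703125, 264.5]] [[638.6, -133.7, 60.0], [659.3, 147.1, 60.0]]
tri [659.4 147.6  60.8] [ 638.8 -131.9   61.5]
jar lid [653. 226.  69.]
roller [521. -87.  40.]
```

The rail runs from (659.4,147.6) to (638.8,-131.9) with its top near 61 mm. That gives rack yaw about -4.2° and origin about (618,10). The soap is at about (527,130). I move to above gap 1, shut and aligned with the rack.

Emit:
jog_arm(targets=[{"turn":[0,0,1.6],"slide":[40,-40,0],"claw":0},{"turn":[0,0,1.6],"slide":[42,-42,0],"claw":0},{"turn":[0,0,1.6],"slide":[42,-42,0],"claw":0},{"turn":[0,0,1.6],"slide":[42,-42,0],"claw":0},{"turn":[0,0,1.6],"slide":[42,-42,0],"claw":0}])

```text
t: 1.52
eef_pos: [429.3, 375.6, 183.6]
tcp_rot: [3.141, 0.0, 2.922]
ft_force: [1.0, 0.3, -0.2]
opening: 0.531
grip_force: 0.0
```

Emit:
jog_arm(targets=[{"turn":[0,0,1.6],"slide":[42,-42,0],"claw":0},{"turn":[0,0,1.6],"slide":[42,-42,0],"claw":0},{"turn":[0,0,1.6],"slide":[42,-42,0],"claw":0},{"turn":[0,0,1.8],"slide":[42,-42,0],"claw":0},{"turn":[0,0,1.8],"slide":[40,-42,0],"claw":0}])

```text
t: 2.15
eef_pos: [637.3, 165.4, 183.5]
tcp_rot: [3.141, 0.0, 3.069]
ft_force: [0.7, 1.1, 0.0]
opening: 0.026
grip_force: 0.0
```

Emit:
jog_arm(targets=[{"turn":[0,0,0],"slide":[21,-36,-40],"claw":0},{"turn":[0,0,0],"slide":[0,0,-45],"claw":0},{"turn":[0,0,0],"slide":[0,0,-23],"claw":0},{"turn":[0,0,0],"slide":[0,0,-4],"claw":0},{"turn":[0,0,0],"slide":[0,0,0],"claw":0}])

```text
t: 2.78
eef_pos: [657.4, 131.2, 72.2]
tcp_rot: [3.141, 0.001, 3.068]
ft_force: [-0.2, -0.1, 0.7]
opening: 0.006
grip_force: 0.0
```

Run:
```python
from h import *
t=read_camera("top"); s=read_camera("scene")
a=cv2.resize(t["frame"][100:220,130:350],None,fx=3,fy=3,interpolation=2); b=cv2.resize(s["frame"][120:320,130:350],None,fx=3,fy=3,interpolation=2)[:, :]
cv2.imwrite("pics/c2.png",np.hstack([cv2.resize(a,(400,218)),cv2.resize(b,(400,364))[:218+0]]) if 0 else cv2.resize(b,(660,600)))
print(state()["eef_pos"],state()["ft_force"])
```

```text
[657.67071906 131.23989977  72.85588603] [-0.15343209 -0.42826434  0.52546135]
```

View pics/c2.png

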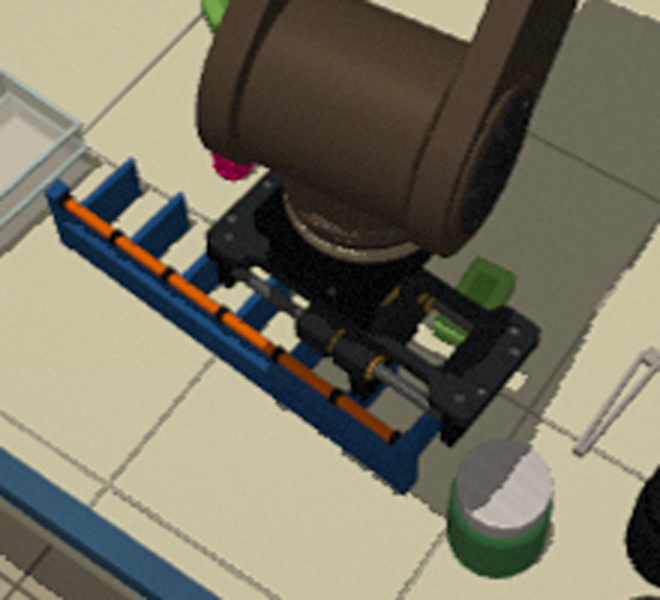

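The scene picture shows the gripper over the first gap, with the fingertip near (365,390) in the crop, just above the rail section behind gap 1. The jar is clear. I press down there.

Emit:
jog_arm(targets=[{"turn":[0,0,0],"slide":[0.5,-1,-6],"claw":0},{"turn":[0,0,0],"slide":[0,0,-4],"claw":0},{"turn":[0,0,0],"slide":[0,0,-3],"claw":0},{"turn":[0,0,0],"slide":[0,0,-2],"claw":0},{"turn":[0,0,0],"slide":[0,0,0],"claw":0}])

```text
t: 3.5
eef_pos: [657.5, 130.0, 56.3]
tcp_rot: [3.142, -0.0, 3.068]
ft_force: [-0.6, -0.4, -0.4]
opening: 0.01
grip_force: 0.0
```

Run:
```python
from h import *
F=[]
for i in range(4):
    t=read_camera("top"); x=state(); F.append(np.r_[x["eef_pos"],x["ft_force"],x["moment"]])
print(np.mean(F,0).round(2),np.std(F,0).round(2))
s=read_camera("scene")
print(proj(s,[x["eef_pos"]]))
cv2.imwrite("pics/c3.png",np.vstack([cv2.resize(s["frame"][220:280,190:290],(500,300),interpolation=2),cv2.resize(t["frame"][125:185,180:280],(500,300),interpolation=2)]))
```

```text
[ 6.5759e+02  1.3001e+02  5.6520e+01  5.0000e-01  1.2000e-01 -1.8000e-01
  2.0000e-02  0.0000e+00  1.0000e-02] [0.03 0.02 0.07 0.28 0.17 0.38 0.02 0.01 0.03]
[[252.62138557 259.9165412 ]]
```

View pics/c3.png

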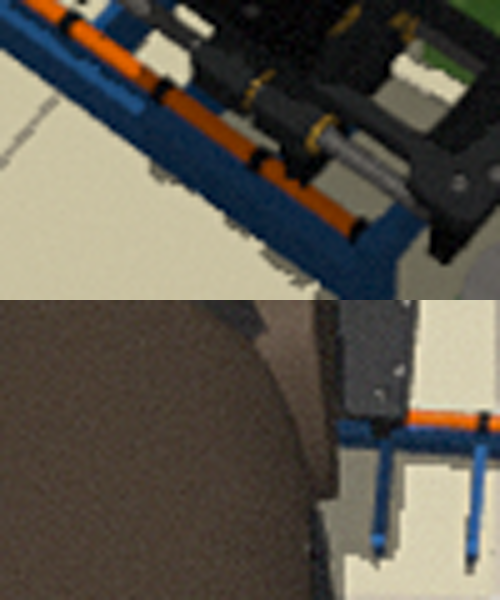

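Run:
```python
from h import *
s=read_camera("scene"); x=state()["eef_pos"]
f=s["frame"][235:275,225:275].copy()
p=lambda X:np.int32(np.round((proj(s,X)-[225,235]+.5)*14))
im=cv2.resize(cv2.convertScaleAbs(f,alpha=2.0,beta=15),None,fx=14,fy=14,interpolation=0)
b=box(x[0],x[1],-0.0736,20,24,40,x[2]); q=p(b)
for i in range(8):
    for j in range(i):
        if bin(i^j).count("1")==1: cv2.line(im,tuple(map(int,q[i])),tuple(map(int,q[j])),(255,255,0),1)
cv2.imwrite("pics/c4.png",im)
print(plane(s,[(250,256)],56.5), opening:=state()["opening"], state()["joints"])
m=mask(s,(3,120,40),(20,255,255)); 
for yy in(120,72,24,0,-24):
    c=[]
    for k in np.linspace(-15,15,61):
        X=np.array([618.2,10.2,60])+(31+k)*np.array([.9973,-.0735,0])+yy*np.array([.0735,.9973,0]); u=np.int32(np.round(proj(s,[X])[0])); c.append(m[u[1],u[0]]>0)
    k=np.linspace(-15,15,61)[np.array(c)]; print(yy,(k.min(),k.max()) if len(k) else None)
```

```text
[[653.63898778 121.29197195  56.5       ]] 0.004522197154170964 [ 9.66728284e-02  6.88459388e-01  1.55646882e+00  7.92518359e-05
  8.96529572e-01 -1.40064586e+00]
120 (np.float64(-3.0), np.float64(4.5))
72 (np.float64(-4.5), np.float64(4.0))
24 (np.float64(-4.5), np.float64(4.5))
0 (np.float64(-1.5), np.float64(0.5))
-24 (np.float64(-5.0), np.float64(5.5))
```

View pics/c4.png

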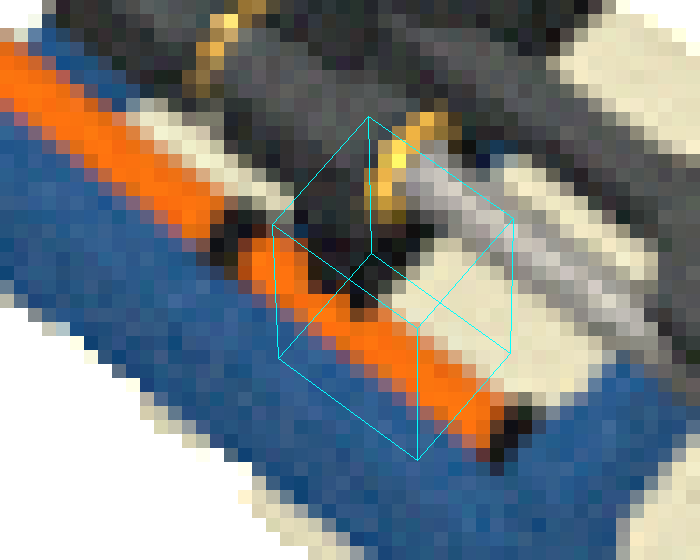

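Run:
```python
from h import *
s=read_camera("scene"); t=read_camera("top"); x=state()["eef_pos"]
print("tcp",x.round(1))
def draw(c,o,w,h,k,boxes):
    im=cv2.resize(cv2.convertScaleAbs(c["frame"][o[1]:o[1]+h,o[0]:o[0]+w],alpha=1.8,beta=15),None,fx=k,fy=k,interpolation=0)
    for b,col in boxes:
        q=(proj(c,b)-o+.5)*k
        for i in range(8):
            for j in range(i):
                if bin(i^j).count("1")==1: cv2.line(im,tuple(map(int,q[i])),tuple(map(int,q[j])),col,1)
    return im
B=[(box(x[0],x[1],-.0736,75,180,30,x[2]+78),(0,255,255)),(box(x[0],x[1],-.0736,20,24,78,x[2]),(255,255,0))]
a=draw(s,(170,160),150,120,5,B); b=draw(t,(180,100),120,80,4,B)
im=np.zeros((600,750,3),np.uint8); im[:]=a
cv2.imwrite("pics/c5.png",im); cv2.imwrite("pics/c5b.png",b)
```

```text
tcp [657.6 130.   56.5]
```

View pics/c5.png

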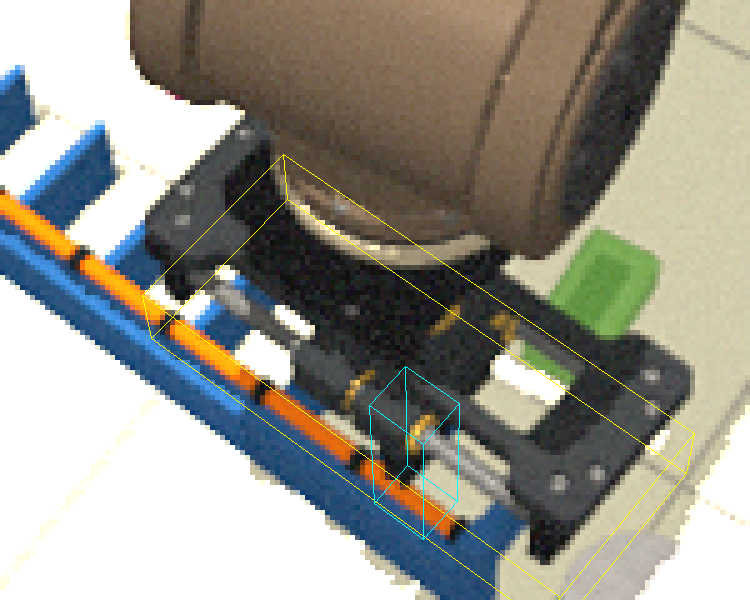

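View pics/c5b.png

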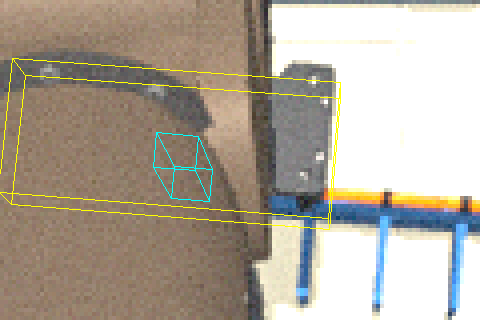

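Run:
```python
from h import *
s=read_camera("scene"); t=read_camera("top")
A=tri(t,(262.5,116.5),s,(200,203)); B=tri(t,(261,148.5),s,(219,183))
print(A.round(),B.round(),((A+B)/2).round(), (A-B).round())
print("tip at rail xy",[ (z,proj(s,[[x,y,z]])[0].round(1).tolist()) for x,y,z in [(657.6,130,56),(657.6,130,66),(657.6,130,76),(657.6,130,86),(640,130,56)]])
# pure-vertical fit of the stub: lowest visible (250.7,256.8) = +x,+y corner
for z in (56,66,76,86,96): print(z,plane(s,[(250.7,256.8)],z)[0].round(1))
```

```text
[681.  42. 210.] [622.  39. 195.] [652.  40. 202.] [59.  2. 15.]
tip at rail xy [(56, [252.6, 260.0]), (66, [252.6, 257.7]), (76, [252.6, 255.3]), (86, [252.5, 252.9]), (56, [257.8, 253.1])]
56 [654.1 123.2  56. ]
66 [658. 126.  66.]
76 [662.  128.8  76. ]
86 [666.  131.7  86. ]
96 [669.9 134.5  96. ]
```

The views agree on x and y. They place the visible fingertip some 10–25 mm higher than the reported TCP, so it isn't on the rail yet. I go down by feel.

Emit:
jog_arm(targets=[{"turn":[0,0,0],"slide":[0,-1,-2],"claw":0},{"turn":[0,0,0],"slide":[0,-1,-1.5],"claw":0},{"turn":[0,0,0],"slide":[0,0,-1],"claw":0},{"turn":[0,0,0],"slide":[0,0,0],"claw":0}])

```text
t: 4.5
eef_pos: [657.5, 128.0, 51.8]
tcp_rot: [3.142, -0.0, 3.068]
ft_force: [-0.2, -0.1, 0.2]
opening: 0.005
grip_force: 0.0
```

Emit:
jog_arm(targets=[{"turn":[0,0,0],"slide":[0,0,-2],"claw":0},{"turn":[0,0,0],"slide":[0,0,-2],"claw":0},{"turn":[0,0,0],"slide":[0,0,0],"claw":0}])

```text
t: 4.88
eef_pos: [657.4, 128.0, 47.7]
tcp_rot: [3.142, -0.0, 3.068]
ft_force: [0.3, 0.3, 0.9]
opening: 0.006
grip_force: 0.0
```

```bash
cat > ft.py <<'E'
from h import *
F=[]
for i in range(5):
    s=read_camera("scene"); x=state(); F.append(np.r_[x["eef_pos"],x["ft_force"]])
print(np.mean(F,0).round(2),np.std(F,0).round(2))
E
python3 ft.py
python3 - <<'E'
from h import *
s=read_camera("scene")
cv2.imwrite("pics/c6.png",cv2.resize(cv2.convertScaleAbs(s["frame"][235:275,225:275],alpha=2,beta=15),None,fx=14,fy=14,interpolation=0))
E
```

```text
[ 6.5755e+02  1.2803e+02  4.7960e+01 -3.4000e-01  1.8000e-01  3.5000e-01] [0.03 0.01 0.06 0.51 0.22 0.74]
```

View pics/c6.png

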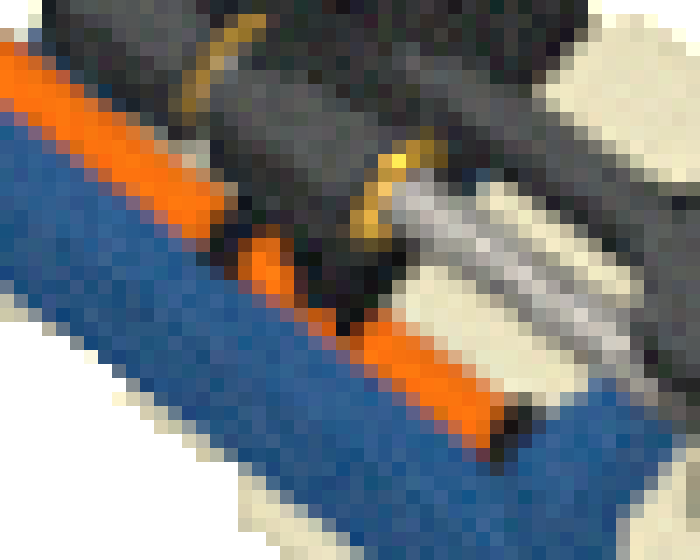

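The tip now overlaps the rail in the picture at (345,330), still with no force. I keep going down in small steps, sensing by averaged force and by the rail's sink in the image.

```bash
cat > ft.py <<'E'
from h import *
F=[];L=[]
for i in range(4):
    s=read_camera("scene"); x=state(); F.append(np.r_[x["eef_pos"],x["ft_force"]])
    m=mask(s,(3,120,40),(20,255,255))
    L.append([np.argwhere(m[:,c]>0).mean() for c in range(160,195) if m[:,c].any()])
print(np.mean(F,0).round(2),np.std(F,0).round(2)[3:],"railrow",np.mean([np.mean(l) for l in L]).round(3),len(L[0]))
E
python3 ft.py
```

```text
[6.5757e+02 1.2801e+02 4.8000e+01 2.1000e-01 1.2000e-01 1.5000e-01] [0.36 0.24 0.52] railrow 204.929 35
```

Emit:
jog_arm(targets=[{"turn":[0,0,0],"slide":[0,0,-2],"claw":0},{"turn":[0,0,0],"slide":[0,0,-2],"claw":0},{"turn":[0,0,0],"slide":[0,0,0],"claw":0}])

```text
t: 5.75
eef_pos: [657.4, 128.0, 43.7]
tcp_rot: [3.142, -0.0, 3.068]
ft_force: [-0.3, -0.3, -0.3]
opening: 0.002
grip_force: 0.0
```

```bash
python3 ft.py
```

```text
[ 6.5754e+02  1.2800e+02  4.3910e+01  2.4000e-01 -4.1000e-01  4.0000e-02] [0.1  0.36 0.81] railrow 204.929 35
```

Emit:
jog_arm(targets=[{"turn":[0,0,0],"slide":[0,0,-2],"claw":0},{"turn":[0,0,0],"slide":[0,0,-2],"claw":0},{"turn":[0,0,0],"slide":[0,0,0],"claw":0}])

```text
t: 6.32
eef_pos: [657.4, 128.0, 39.7]
tcp_rot: [3.142, -0.0, 3.068]
ft_force: [0.5, 0.1, -0.1]
opening: 0.003
grip_force: 0.0
```

```bash
python3 ft.py
```

```text
[ 6.5755e+02  1.2801e+02  3.9940e+01 -8.0000e-02  3.2000e-01  2.4000e-01] [0.53 0.2  0.37] railrow 204.946 35
```

Emit:
jog_arm(targets=[{"turn":[0,0,0],"slide":[0,0,-2],"claw":0},{"turn":[0,0,0],"slide":[0,0,-1],"claw":0},{"turn":[0,0,0],"slide":[0,0,0],"claw":0}])

```text
t: 6.9
eef_pos: [657.5, 128.0, 36.8]
tcp_rot: [3.142, -0.0, 3.068]
ft_force: [-0.2, 0.1, -0.6]
opening: 0.004
grip_force: 0.0
```

```bash
python3 ft.py
python3 - <<'E'
from h import *
s=read_camera("scene")
cv2.imwrite("pics/c7.png",cv2.resize(cv2.convertScaleAbs(s["frame"][235:275,225:275],alpha=2,beta=15),None,fx=14,fy=14,interpolation=0))
E
```

```text
[ 6.5755e+02  1.2802e+02  3.6950e+01  3.3000e-01 -2.6000e-01  2.8000e-01] [0.23 0.26 0.4 ] railrow 204.946 35
```

View pics/c7.png

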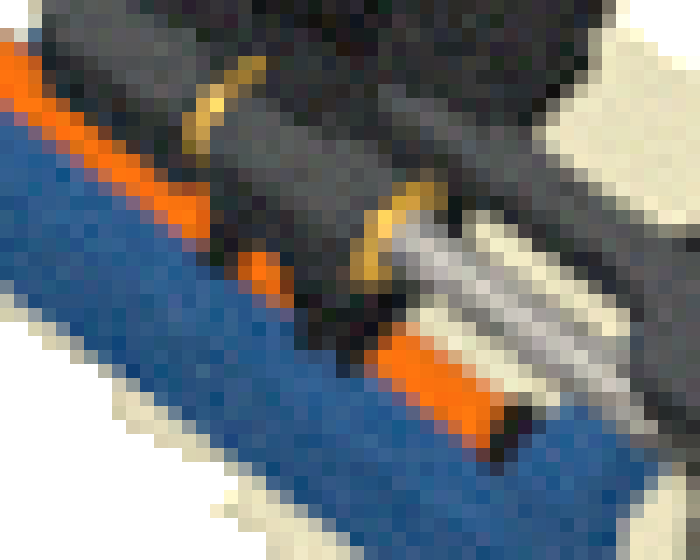

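The tip now covers the rail's full width at (345,365), and the force is still zero. That fits fingertips ending about 25–30 mm short of the reported TCP. I continue by feel.

Emit:
jog_arm(targets=[{"turn":[0,0,0],"slide":[0,0,-1.5],"claw":0},{"turn":[0,0,0],"slide":[0,0,-1.5],"claw":0},{"turn":[0,0,0],"slide":[0,0,0],"claw":0}])

```text
t: 7.52
eef_pos: [657.4, 128.0, 33.8]
tcp_rot: [3.142, -0.0, 3.068]
ft_force: [-0.2, 1.1, -0.1]
opening: -0.001
grip_force: 0.0
```

```bash
python3 ft.py
```

```text
[ 6.5754e+02  1.2801e+02  3.3930e+01  1.7000e-01 -3.4000e-01 -1.0000e-01] [0.31 0.29 0.49] railrow 204.937 35
```

Emit:
jog_arm(targets=[{"turn":[0,0,0],"slide":[0,0,-1.5],"claw":0},{"turn":[0,0,0],"slide":[0,0,-1.5],"claw":0},{"turn":[0,0,0],"slide":[0,0,0],"claw":0}])

```text
t: 8.1
eef_pos: [657.6, 128.0, 30.9]
tcp_rot: [3.141, -0.0, 3.068]
ft_force: [-0.0, 0.8, 0.4]
opening: 0.001
grip_force: 0.4
```

```bash
python3 ft.py
```

```text
[ 6.5757e+02  1.2801e+02  3.1000e+01  3.0000e-02 -2.3000e-01  2.5000e-01] [0.63 0.31 0.24] railrow 204.964 35
```

Emit:
jog_arm(targets=[{"turn":[0,0,0],"slide":[0,0,-1.5],"claw":0},{"turn":[0,0,0],"slide":[0,0,-1.5],"claw":0},{"turn":[0,0,0],"slide":[0,0,0],"claw":0}])

```text
t: 8.68
eef_pos: [657.6, 128.0, 27.9]
tcp_rot: [3.142, -0.0, 3.068]
ft_force: [-0.5, 0.1, 1.8]
opening: 0.003
grip_force: 0.9
```

```bash
python3 ft.py
python3 - <<'E'
from h import *
# finger-corner guess: black pixels track; also FK sanity from the top view of the wrist
s=read_camera("scene");t=read_camera("top")
print("cam pos",(-s["R"].T@s["t"]).round(),(-t["R"].T@t["t"]).round())
f=cv2.cvtColor(s["frame"],cv2.COLOR_BGR2GRAY)[255:272,240:262]; print(f)
print(state()["tau"].round(2))
E
```

```text
[ 6.5756e+02  1.2801e+02  2.7990e+01 -5.9000e-01 -1.5000e-01  2.0700e+00] [0.51 0.39 0.42] railrow 205.539 35
cam pos [987. 361. 897.] [457.  28. 902.]
[[ 33  18  41  55  33  15  18  19  13  17  64  94  57  66  74  83  89  74
   71  65  95 108]
 [ 37  31  34  45  45  31  12  11  13  22  53  77  53  43  63  73  87  99
   79  69  72  89]
 [ 33  34  33  34  39  18   8  14  16  16  31  53  36  19  37  58  70  87
   91  77  55  68]
 [ 33  34  31  32  34  28   6  10  17  15  19  13  11   0  32  54  55  63
   75  89  92  74]
 [ 36  36  29  31  29  29  15  10   9  10  12   0   0  12  49  88  91  61
   55  61  82  94]
 [ 28  35  35  36  37  30  22  10   4  11  10   8   9  36  63  72  81  86
   76  63  64  81]
 [ 32  28  34  29  36  30  16  12  12   2   3   8  41  64  62  63  62  72
   88  94  68  60]
 [ 32  26  29  35  34  33  31  30  28  18   2  29  54  65  67  63  64  60
   71  94  99  76]
 [ 29  32  28  30  35  33  34  36  31  19   7  32  44  54  64  66  65  66
   62  69  85  83]
 [ 30  31  32  28  31  36  30  35  32  36  33  34  35  37  47  60  65  66
   65  64  61  40]
 [ 24  33  26  34  32  30  28  31  34  36  35  38  33  36  36  46  58  63
   65  66  47  12]
 [ 38  23  29  31  31  33  32  37  32  33  31  35  33  35  33  33  39  53
   60  56  20   9]
 [ 91  51  26  32  29  33  33  32  32  31  28  36  35  38  35  36  36  38
   48  39   4  18]
 [100  93  70  37  29  28  34  32  27  31  34  28  33  31  35  36  34  35
   32  22  19  27]
 [164 101 102  87  36  26  28  32  32  33  34  30  36  28  37  30  34  33
   32  27  23  30]
 [173 101 107 104  89  52  24  29  33  29  27  31  33  33  27  34  35  33
   34  35  32  25]
 [117 102 103 104 102  94  69  37  33  29  32  33  30  30  27  30  31  33
   36  31  31  33]]
[-1.000e-02 -6.938e+01 -2.047e+01 -1.000e-02  2.000e-02 -0.000e+00]
```

Contact: 2 N, and the rail sank 0.6 px, at a reported z of about 30. I check where the fingertip lies along the rail.

Run:
```python
from h import *
s=read_camera("scene")
P=plane(s,[(245.3,260.5),(250.3,263.8),(254,258)],59); print(P.round(1),((P[0]+P[2])/2).round(1))
v=(P-[618.2,10.2,0])[:,:2]; print("rack x,y",(v@np.array([[.9973,.0735],[-.0735,.9973]])).round(1))
```

```text
[[667.2 120.   59. ]
 [667.6 131.6  59. ]
 [653.8 130.6  59. ]] [660.5 125.3  59. ]
rack x,y [[ 40.8 113.1]
 [ 40.3 124.7]
 [ 26.7 122.7]]
```

The visible tip spans rack y of about 113–125, so it is centred on gap 1. Reported x and y are right; only z is off, by about 31 mm. I now run along the rail.

Emit:
jog_arm(targets=[{"turn":[0,0,0],"slide":[-0.6,-8,-0.5],"claw":0},{"turn":[0,0,0],"slide":[-0.6,-8,0],"claw":0},{"turn":[0,0,0],"slide":[-0.6,-8,0],"claw":0},{"turn":[0,0,0],"slide":[-0.6,-8,0],"claw":0},{"turn":[0,0,0],"slide":[-0.6,-8,0],"claw":0}])

```text
t: 9.65
eef_pos: [654.5, 87.4, 27.5]
tcp_rot: [3.141, 0.0, 3.068]
ft_force: [-0.3, 1.3, 2.0]
opening: 0.003
grip_force: 0.9
```

Emit:
jog_arm(targets=[{"turn":[0,0,0],"slide":[-0.6,-8,0],"claw":0},{"turn":[0,0,0],"slide":[0,0,0],"claw":0}])

```text
t: 9.9
eef_pos: [653.9, 79.1, 27.5]
tcp_rot: [-3.141, -0.0, 3.068]
ft_force: [-0.1, -1.6, 1.5]
opening: 0.003
grip_force: 1.0
```

```bash
python3 ft.py
```

```text
[ 6.5393e+02  7.9680e+01  2.7450e+01 -4.1000e-01 -1.2100e+00  1.9600e+00] [0.32 0.33 0.49] railrow 201.887 34
```

Emit:
jog_arm(targets=[{"turn":[0,0,0],"slide":[-0.6,-8,0],"claw":0},{"turn":[0,0,0],"slide":[-0.6,-8,0],"claw":0},{"turn":[0,0,0],"slide":[-0.6,-8,0],"claw":0},{"turn":[0,0,0],"slide":[-0.6,-8,0],"claw":0},{"turn":[0,0,0],"slide":[-0.6,-8,0],"claw":0}])

```text
t: 10.72
eef_pos: [650.9, 39.4, 27.5]
tcp_rot: [3.141, -0.0, 3.068]
ft_force: [0.7, 1.8, 2.8]
opening: 0.003
grip_force: 1.0
```

Emit:
jog_arm(targets=[{"turn":[0,0,0],"slide":[-0.5,-7,0],"claw":0},{"turn":[0,0,0],"slide":[0,0,0],"claw":0}])

```text
t: 10.98
eef_pos: [650.4, 32.1, 27.5]
tcp_rot: [-3.141, -0.0, 3.067]
ft_force: [0.6, -1.9, 2.4]
opening: 0.005
grip_force: 1.0
```

```bash
python3 ft.py
```

```text
[ 6.5042e+02  3.2710e+01  2.7450e+01 -1.8000e-01 -1.7500e+00  1.8800e+00] [0.27 0.36 0.37] railrow 197.649 34
```

The run has touched behind gaps 1, 2 and 3 at about 2 N each. I lift off there, then move to the soap's +y side with the closing line turned along the rack's x.

Emit:
jog_arm(targets=[{"turn":[0,0,0],"slide":[0,0,20],"claw":0},{"turn":[0,0,0],"slide":[0,0,50],"claw":0},{"turn":[0,0,0],"slide":[0,0,50],"claw":0},{"turn":[0,0,-9],"slide":[-12,15,0],"claw":30},{"turn":[0,0,-9],"slide":[-12,15,0],"claw":30}])

```text
t: 11.8
eef_pos: [626.0, 63.6, 147.9]
tcp_rot: [3.141, 0.0, 2.749]
ft_force: [-0.4, -0.0, 0.4]
opening: 0.16
grip_force: 0.0
```

Emit:
jog_arm(targets=[{"turn":[0,0,-9],"slide":[-12,15,0],"claw":30},{"turn":[0,0,-9],"slide":[-12,15,0],"claw":30},{"turn":[0,0,-9],"slide":[-12,15,0],"claw":30},{"turn":[0,0,-9],"slide":[-12,15,0],"claw":30},{"turn":[0,0,-9],"slide":[-12,15,0],"claw":30}])

```text
t: 12.42
eef_pos: [565.8, 138.8, 147.3]
tcp_rot: [-3.141, -0.0, 1.964]
ft_force: [0.3, -0.4, -0.3]
opening: 0.3
grip_force: 0.0
```

Emit:
jog_arm(targets=[{"turn":[0,0,-9],"slide":[-12,15,0],"claw":30},{"turn":[0,0,-9],"slide":[-12,15,0],"claw":30},{"turn":[0,0,0],"slide":[-12,8,-20],"claw":30},{"turn":[0,0,0],"slide":[0,0,-30],"claw":30},{"turn":[0,0,0],"slide":[0,0,-30],"claw":30}])

```text
t: 13.05
eef_pos: [530.2, 176.5, 66.7]
tcp_rot: [3.141, -0.0, 1.655]
ft_force: [0.9, 0.2, -0.1]
opening: 0.3
grip_force: 0.0
```

Emit:
jog_arm(targets=[{"turn":[0,0,-9],"slide":[-3,0,-30],"claw":30},{"turn":[0,0,0],"slide":[0,0,-20],"claw":30},{"turn":[0,0,0],"slide":[0,0,-10],"claw":30},{"turn":[0,0,0],"slide":[0,0,-8],"claw":30},{"turn":[0,0,0],"slide":[0,0,0],"claw":30}])

```text
t: 13.68
eef_pos: [527.4, 176.1, -0.6]
tcp_rot: [-3.142, 0.0, 1.497]
ft_force: [-0.4, 0.7, 0.5]
opening: 0.3
grip_force: 0.0
```

Run:
```python
from h import *
s=read_camera("scene"); x=state(); print(x["eef_pos"].round(1),x["ft_force"].round(1),x["tcp_rot"].round(3))
# tip outline at z offset 31
im=cv2.resize(cv2.convertScaleAbs(s["frame"][180:260,250:350],alpha=1.6,beta=15),None,fx=7.5,fy=7.5,interpolation=0)
for z,col in((x["eef_pos"][2]+31,(255,255,0)),):
    u=(proj(s,[[x["eef_pos"][0],x["eef_pos"][1],z]])[0]-[250,180]+.5)*7.5; cv2.circle(im,tuple(map(int,u)),4,col,-1)
cv2.imwrite("pics/c8.png",im)
```

```text
[ 5.276e+02  1.761e+02 -2.000e-01] [-0.1  0.6 -0.4] [ 3.141 -0.     1.497]
```

View pics/c8.png

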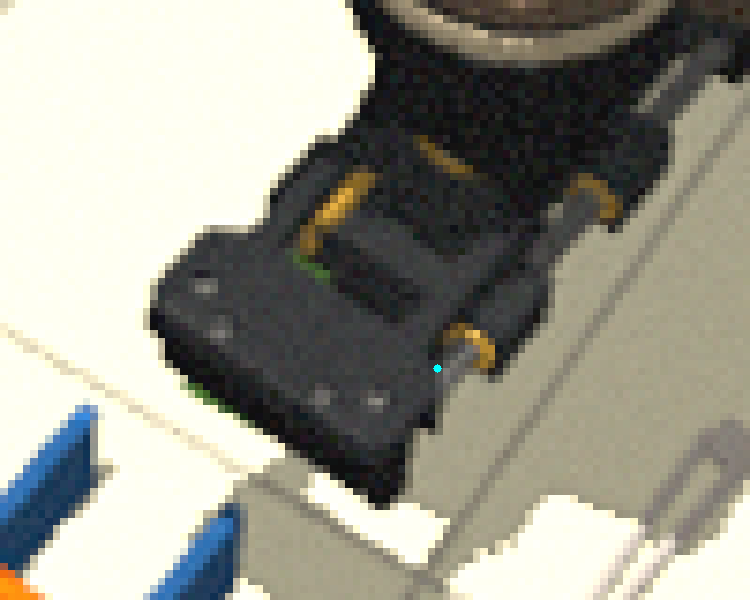

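The picture shows the gripper beyond the soap's +y side, with soap edges at (310,262) and (210,395), clear of the tweezers. No floor contact at reported z of about 0 confirms the 31 mm offset. I lower to a true 12 mm and push sideways.

Emit:
jog_arm(targets=[{"turn":[0,0,0],"slide":[0,0,-8],"claw":30},{"turn":[0,0,0],"slide":[0,0,-6],"claw":30},{"turn":[0,0,0],"slide":[0,0,-5],"claw":30},{"turn":[0,0,0],"slide":[0,0,0],"claw":30},{"turn":[0,0,0],"slide":[-0.6,-8,0],"claw":30}])

```text
t: 14.35
eef_pos: [526.9, 168.0, -19.5]
tcp_rot: [3.141, -0.0, 1.498]
ft_force: [-0.6, 0.5, 0.1]
opening: 0.299
grip_force: 0.0
```

Emit:
jog_arm(targets=[{"turn":[0,0,0],"slide":[-0.6,-8,0],"claw":30},{"turn":[0,0,0],"slide":[-0.6,-8,0],"claw":30},{"turn":[0,0,0],"slide":[-0.6,-8,0],"claw":30},{"turn":[0,0,0],"slide":[-0.6,-8,0],"claw":30},{"turn":[0,0,0],"slide":[-0.6,-8,0],"claw":30}])

```text
t: 14.98
eef_pos: [523.9, 127.5, -19.4]
tcp_rot: [3.141, -0.0, 1.497]
ft_force: [0.2, 1.6, 2.0]
opening: 0.299
grip_force: 0.8
```

Emit:
jog_arm(targets=[{"turn":[0,0,0],"slide":[-0.6,-8,0],"claw":30},{"turn":[0,0,0],"slide":[-0.6,-8,0],"claw":30},{"turn":[0,0,0],"slide":[-0.6,-8,0],"claw":30},{"turn":[0,0,0],"slide":[-0.6,-8,0],"claw":30},{"turn":[0,0,0],"slide":[-0.6,-8,0],"claw":30}])

```text
t: 15.6
eef_pos: [520.8, 87.5, -19.5]
tcp_rot: [3.142, 0.0, 1.497]
ft_force: [0.5, 1.5, 1.8]
opening: 0.3
grip_force: 0.8
```

Emit:
jog_arm(targets=[{"turn":[0,0,0],"slide":[-0.6,-8,0],"claw":30},{"turn":[0,0,0],"slide":[-0.4,-5,0],"claw":30},{"turn":[0,0,0],"slide":[0,0,0],"claw":30}])

```text
t: 15.98
eef_pos: [519.7, 74.6, -19.6]
tcp_rot: [-3.141, 0.0, 1.497]
ft_force: [0.5, -0.8, 0.4]
opening: 0.304
grip_force: 0.0
```

```bash
cat > ms.py <<'E'
from h import *
s=read_camera("scene");t=read_camera("top"); x=state()
o=np.array([618.2,10.2]); R=np.array([[.9973,.0735],[-.0735,.9973]])
print("tcp",x["eef_pos"].round(1),"rack",((x["eef_pos"][:2]-o)@R).round(1),"F",x["ft_force"].round(1))
for n,c in(("top",t),("scene",s)):
    for d in look_for("soap",n): print(n,np.round(d["xy"],0),round(d["conf"],2),"rack",((plane(c,d["xy"],15)[0][:2]-o)@R).round(0))
    m=mask(c,(40,70,40),(75,255,255)); k,l,st,ce=cv2.connectedComponentsWithStats(m)
    for i in range(1,k):
        if st[i,4]>60:
            q=(plane(c,ce[i],16)[0][:2]-o)@R
            if abs(q[0])<180 and abs(q[1])<170: print(n,"blob",st[i,4],ce[i].round(),q.round(), np.round(fit([(c,np.uint8(l==i)*255)],(*plane(c,ce[i],11)[0][:2],-.07),(66,34,22)),3) if st[i,4]>250 else "")
E
python3 ms.py
```

```text
tcp [519.7  75.  -19.6] rack [-103.    57.3] F [-0.2  0.3 -0.9]
top [350. 252.] 0.91 rack [-205. -201.]
top [294. 251.] 0.78 rack [-215.  -63.]
scene [207. 120.] 0.63 rack [-204. -205.]
scene [334. 254.] 0.41 rack [-94. 229.]
```

Emit:
jog_arm(targets=[{"turn":[0,0,0],"slide":[0,1,10],"claw":30},{"turn":[0,0,0],"slide":[0,0,50],"claw":30},{"turn":[0,0,0],"slide":[-20,40,50],"claw":30},{"turn":[0,0,0],"slide":[-40,40,20],"claw":30},{"turn":[0,0,0],"slide":[-40,40,0],"claw":30}])

```text
t: 16.8
eef_pos: [420.7, 194.6, 109.2]
tcp_rot: [3.138, -0.001, 1.497]
ft_force: [1.3, 0.7, -0.2]
opening: 0.3
grip_force: 0.0
```

```bash
python3 ms.py
```

```text
tcp [417.7 195.7 108.2] rack [-213.6  170.3] F [-0.4  0.2 -0.8]
top [290. 253.] 0.72 rack [-221.  -55.]
top [260. 202.] 0.65 rack [-99.  31.]
top [348. 252.] 0.56 rack [-204. -197.]
top blob 337 [261. 204.] [-103.   29.] [ 5.17899e+02  4.63950e+01 -7.40000e-02  3.07880e+01]
scene [210. 122.] 0.98 rack [-204. -196.]
scene [255. 198.] 0.85 rack [-102.   22.]
scene [264. 148.] 0.76 rack [-222.  -45.]
scene [214. 229.] 0.64 rack [11.  4.]
scene blob 483 [257. 199.] [-101.   29.] [ 5.16315e+02  4.43860e+01 -1.00000e-03  1.01690e+02]
```

Run:
```python
from h import *
o=np.array([618.2,10.2,0]); ex=np.array([.9973,-.0735,0]); ey=np.array([.0735,.9973,0])
ys=np.arange(-165,166,.5)
for n in("top","scene"):
    c=read_camera(n); f=c["frame"].astype(np.float32); b=f[...,0]-f[...,2]
    acc=np.zeros(len(ys))
    for X in np.arange(-28,10,2.):
        uv=np.float32(proj(c,o+X*ex+ys[:,None]*ey+[0,0,38])); acc+=cv2.remap(b,uv[:,0].reshape(1,-1),uv[:,1].reshape(1,-1),1).ravel()
    r=[]
    for d in(144,96,48,0,-48,-96,-144):
        k=abs(ys-d)<14; w=np.clip(acc[k]-np.percentile(acc[k],40),0,None); r.append(round(float((w*ys[k]).sum()/w.sum()-d),1))
    print(n,r)
```

```text
top [-0.0, 0.7, 1.3, 1.5, 2.4, 3.3, 3.9]
scene [2.3, 1.6, 1.3, 1.0, 1.3, 0.8, 0.9]
```

The soap is aligned (yaw -0.074) at rack y of about 28, and the third gap's centre measures about 25.3. I nudge it another 3–4 mm the same way.

Emit:
jog_arm(targets=[{"turn":[0,0,0],"slide":[35,-34,0],"claw":30},{"turn":[0,0,0],"slide":[35,-35,0],"claw":30},{"turn":[0,0,0],"slide":[33,-34,-40],"claw":30},{"turn":[0,0,0],"slide":[0,0,-50],"claw":30},{"turn":[0,0,0],"slide":[0,0,-30],"claw":30}])

```text
t: 17.73
eef_pos: [524.3, 88.3, -15.5]
tcp_rot: [-3.139, 0.0, 1.494]
ft_force: [-0.4, 0.2, 0.3]
opening: 0.3
grip_force: 0.0
```

Emit:
jog_arm(targets=[{"turn":[0,0,0],"slide":[0,0,-8],"claw":30},{"turn":[0,0,0],"slide":[0,0,0],"claw":30}])

```text
t: 17.98
eef_pos: [524.6, 89.8, -20.8]
tcp_rot: [-3.141, 0.0, 1.496]
ft_force: [0.5, 0.6, -0.4]
opening: 0.3
grip_force: 0.0
```

Emit:
jog_arm(targets=[{"turn":[0,0,0],"slide":[-1.4,-6,0],"claw":30},{"turn":[0,0,0],"slide":[-1,-6,0],"claw":30},{"turn":[0,0,0],"slide":[-1,-4,0],"claw":30},{"turn":[0,0,0],"slide":[-1,-2.5,0],"claw":30},{"turn":[0,0,0],"slide":[0,-1,0],"claw":30}])

```text
t: 18.6
eef_pos: [519.8, 70.7, -20.8]
tcp_rot: [3.141, -0.0, 1.497]
ft_force: [-0.3, 1.9, 1.1]
opening: 0.299
grip_force: 0.7
```

Emit:
jog_arm(targets=[{"turn":[0,0,0],"slide":[0,0,0],"claw":30},{"turn":[0,0,0],"slide":[0,2,0],"claw":30},{"turn":[0,0,0],"slide":[0,10,20],"claw":30},{"turn":[0,0,0],"slide":[0,0,50],"claw":20},{"turn":[0,0,9],"slide":[-20,0,50],"claw":8}])

```text
t: 19.23
eef_pos: [500.1, 83.0, 100.1]
tcp_rot: [-3.142, 0.0, 1.657]
ft_force: [0.4, 0.6, 0.0]
opening: 0.149
grip_force: 0.0
```

Emit:
jog_arm(targets=[{"turn":[0,0,9],"slide":[-25,0,0],"claw":8},{"turn":[0,0,9],"slide":[-25,0,0],"claw":8},{"turn":[0,0,9],"slide":[-20,0,0],"claw":8},{"turn":[0,0,9],"slide":[0,0,0],"claw":8},{"turn":[0,0,9],"slide":[0,0,0],"claw":8}])

```text
t: 19.85
eef_pos: [429.6, 82.9, 99.2]
tcp_rot: [3.141, 0.0, 2.445]
ft_force: [0.5, 0.2, -0.4]
opening: 0.081
grip_force: 0.0
```

Emit:
jog_arm(targets=[{"turn":[0,0,9],"slide":[0,0,0],"claw":8},{"turn":[0,0,9],"slide":[0,0,0],"claw":8},{"turn":[0,0,9],"slide":[0,0,0],"claw":8},{"turn":[0,0,9],"slide":[0,0,0],"claw":8},{"turn":[0,0,0],"slide":[0,0,0],"claw":8}])

```text
t: 20.48
eef_pos: [429.7, 82.9, 99.0]
tcp_rot: [3.142, -0.0, 3.067]
ft_force: [-0.7, -0.1, -0.5]
opening: 0.079
grip_force: 0.0
```

```bash
python3 ms.py; python3 -c "
from cell import *
print(state()['joints'].round(2))"
```

```text
tcp [429.7  82.9  99. ] rack [-193.3   58.6] F [ 0.3  0.3 -0.6]
top [348. 251.] 0.8 rack [-201. -197.]
top [293. 252.] 0.64 rack [-217.  -60.]
top [262. 200.] 0.57 rack [-93.  26.]
top blob 292 [262. 203.] [-101.   26.] [ 5.17104e+02  4.32590e+01 -7.10000e-02  7.43410e+01]
scene [212. 120.] 0.87 rack [-211. -197.]
scene [262. 148.] 0.85 rack [-220.  -50.]
scene blob 481 [256. 198.] [-101.   25.] [5.14556e+02 4.13330e+01 2.00000e-03 1.02647e+02]
[ 0.04  0.36  2.1   0.    0.69 -1.46]
```

The soap is now at rack (-103, 25.6), aligned with gap 3. I go behind it and push lengthwise.

Emit:
jog_arm(targets=[{"turn":[0,0,0],"slide":[15,-18,0],"claw":8},{"turn":[0,0,0],"slide":[14,-18,-30],"claw":8},{"turn":[0,0,0],"slide":[0,0,-40],"claw":8},{"turn":[0,0,0],"slide":[0,0,-30],"claw":8},{"turn":[0,0,0],"slide":[0,0,-10],"claw":8}])

```text
t: 21.3
eef_pos: [458.1, 46.7, -12.3]
tcp_rot: [3.142, -0.002, 3.066]
ft_force: [0.9, -1.1, 0.3]
opening: 0.083
grip_force: 0.0
```

Emit:
jog_arm(targets=[{"turn":[0,0,0],"slide":[0,0,-9],"claw":8},{"turn":[0,0,0],"slide":[0,0,0],"claw":8}])

```text
t: 21.55
eef_pos: [459.0, 46.8, -19.7]
tcp_rot: [3.141, 0.0, 3.068]
ft_force: [-0.3, -0.0, 0.3]
opening: 0.083
grip_force: 0.0
```

Emit:
jog_arm(targets=[{"turn":[0,0,0],"slide":[8,-0.6,0],"claw":8},{"turn":[0,0,0],"slide":[8,-0.6,0],"claw":8},{"turn":[0,0,0],"slide":[8,-0.6,0],"claw":8},{"turn":[0,0,0],"slide":[8,-0.6,0],"claw":8},{"turn":[0,0,0],"slide":[8,-0.6,0],"claw":8}])

```text
t: 22.18
eef_pos: [499.3, 43.7, -19.9]
tcp_rot: [3.142, -0.0, 3.068]
ft_force: [-0.9, 0.1, 1.3]
opening: 0.085
grip_force: 0.7
```

Emit:
jog_arm(targets=[{"turn":[0,0,0],"slide":[8,-0.6,0],"claw":8},{"turn":[0,0,0],"slide":[8,-0.6,0],"claw":8},{"turn":[0,0,0],"slide":[8,-0.6,0],"claw":8},{"turn":[0,0,0],"slide":[0,0,0],"claw":8}])

```text
t: 22.68
eef_pos: [523.6, 41.9, -20.0]
tcp_rot: [3.141, 0.001, 3.068]
ft_force: [0.1, 0.0, -0.4]
opening: 0.079
grip_force: 0.0
```

```bash
python3 ms.py
```

```text
tcp [522.8  42.  -20. ] rack [-97.5  24.7] F [0.9 0.1 0.5]
top [349. 256.] 0.63 rack [-214. -199.]
top [280. 152.] 0.45 rack [32. -8.]
scene [241. 213.] 0.75 rack [-53.  24.]
scene [206. 123.] 0.59 rack [-195. -202.]
scene blob 465 [240. 214.] [-52.  23.] [ 5.65894e+02  3.54540e+01 -7.30000e-02  1.53631e+02]
```

Emit:
jog_arm(targets=[{"turn":[0,0,0],"slide":[8,-0.6,0],"claw":8},{"turn":[0,0,0],"slide":[8,-0.6,0],"claw":8},{"turn":[0,0,0],"slide":[8,-0.6,0],"claw":8},{"turn":[0,0,0],"slide":[8,-0.6,0],"claw":8},{"turn":[0,0,0],"slide":[6,-0.4,0],"claw":8}])

```text
t: 23.5
eef_pos: [561.3, 39.1, -20.0]
tcp_rot: [3.142, 0.0, 3.068]
ft_force: [-1.1, 0.9, 1.1]
opening: 0.082
grip_force: 0.7
```

Emit:
jog_arm(targets=[{"turn":[0,0,0],"slide":[2,-0.1,0],"claw":8},{"turn":[0,0,0],"slide":[2,-0.1,0],"claw":8},{"turn":[0,0,0],"slide":[2,-0.1,0],"claw":8}])

```text
t: 23.88
eef_pos: [566.9, 38.9, -20.0]
tcp_rot: [3.142, 0.0, 3.068]
ft_force: [-1.3, -0.3, -1.1]
opening: 0.078
grip_force: 0.2
```

Emit:
jog_arm(targets=[{"turn":[0,0,0],"slide":[1,-0.1,0],"claw":8},{"turn":[0,0,0],"slide":[1,-0.1,0],"claw":8}])

```text
t: 24.12
eef_pos: [567.9, 38.8, -20.0]
tcp_rot: [3.142, -0.002, 3.068]
ft_force: [-6.6, 0.8, 5.4]
opening: 0.079
grip_force: 3.5
```

The force rose to 6.6 N, so the soap is against the stop. I back off and check.

Emit:
jog_arm(targets=[{"turn":[0,0,0],"slide":[-3,0.2,0],"claw":8},{"turn":[0,0,0],"slide":[-20,1.5,0],"claw":8},{"turn":[0,0,0],"slide":[-20,0,50],"claw":8},{"turn":[0,0,0],"slide":[-40,0,60],"claw":8},{"turn":[0,0,0],"slide":[-30,0,20],"claw":8}])

```text
t: 24.75
eef_pos: [461.0, 40.3, 104.4]
tcp_rot: [3.141, 0.004, 3.068]
ft_force: [0.1, -0.6, -0.8]
opening: 0.082
grip_force: 0.0
```

Emit:
jog_arm(targets=[{"turn":[0,0,0],"slide":[0,0,0],"claw":8},{"turn":[0,0,0],"slide":[0,0,0],"claw":8}])

```text
t: 25.0
eef_pos: [462.0, 40.3, 101.9]
tcp_rot: [3.142, 0.001, 3.068]
ft_force: [0.6, 0.2, -0.5]
opening: 0.078
grip_force: 0.0
```

```bash
python3 ms.py
python3 - <<'E'
from h import *
s=read_camera("scene");a=cv2.imread("pics/scene0.png")
d=cv2.absdiff(s["frame"],a).max(2)
for n,(u,v,r) in dict(jar=(297,290,18),trays=(127,172,25),roller=(205,165,8),tweezers=(338,252,14)).items():
    p=d[v-r:v+r,u-r:u+r]; print(n,"changed px",int((p>45).sum()),"of",p.size)
E
```

```text
tcp [461.7  40.3 101.3] rack [-158.2   18.5] F [ 0.7  0.4 -0.6]
top [264. 166.] 0.91 rack [-6. 30.]
top [347. 252.] 0.79 rack [-204. -195.]
top blob 332 [265. 167.] [-8. 25.] [ 6.12394e+02  3.59510e+01 -5.50000e-02  3.65330e+01]
scene [259. 149.] 0.87 rack [-213.  -53.]
scene [227. 224.] 0.84 rack [-16.  17.]
scene [210. 121.] 0.72 rack [-205. -197.]
scene blob 315 [228. 225.] [-16.  21.] [5.93330e+02 2.68790e+01 2.42000e-01 3.02345e+02]
jar changed px 0 of 1296
trays changed px 0 of 2500
roller changed px 0 of 256
tweezers changed px 0 of 784
```

The soap is home at rack (-7.7, 25.3), and the jar, trays, roller and tweezers show no change. I hand in.

```bash
python3 -c "
from cell import *
print(job_done())"
```

```text
the job is handed in; nothing more can be done
None
```

I ran the shut fingertips along the rail behind gaps 1, 2 and 3 from the jar end, then pushed the soap into the third gap until it met the stop. The jar, trays, roller and tweezers show no change in the camera images. The job is handed in at about 25 s, and no verdict came back.

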